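Shake the settled white ink and stow it in the tote

TASK

The white ink in the bottles standing about the bench has settled: with the shaker's lever in its stop slot, stand every ink bottle in a pocket of the shaker rack, then guide the lever through the stepped gate to slow for three seconds, on to fast for five seconds, and all the way back to stop. Only then take the bottles out and stand them upright in the tote, one to a compartment. Leave everything else on the bench where it is.

Things in the scene. Friction and masses are not known exactly. Their poses are not given: they have to be found in the camera images.
- shaker: bench orbital shaker, fixed, cream housing 220 (x) x 330 (y) x 71 mm; bottle rack on its left half, gear lever in a gate on its right. Origin: centre of its underside at bench level; x to its back, y to its left, z up. It is unpowered here and does not shake
- rack_mid (a point): centre of the rack on the platform that the bottles stand on, 85 mm above the bench; axes as the shaker. The rack is an aluminium block 190 x 190 x 46 mm on it, its top 131 mm above the bench, with four round pockets 60 mm across and 46 mm deep, centred at x = +-45, y = +-45 mm from here. A bottle in a pocket stands on the platform
- gate_mid (a point): centre of the steel gate plate (88 x 56 mm), on its top, 88 mm above the bench; axes as the shaker. The stepped slot, 14 mm wide, as (fore, side) of the lever in rad: STOP (-0.28, 0.12) - (-0.13, 0.12) - (-0.13, -0.12) - SLOW (0, -0.12) - (0.13, -0.12) - (0.13, 0.12) - FAST (0.28, 0.12). No other way through; the play is about +-0.024 rad
- lever_fore (a joint): lean of the lever to shaker +x, rad, about a pivot 88 mm below gate_mid (bench level). Direction from the pivot in shaker axes: (sin(fore) cos(side), sin(side), cos(fore) cos(side)). STOP is the near left end of the slot, counted below -0.22; FAST the far left end (two pips), above 0.22; SLOW the right-hand middle lane (one pip), between -0.12 and 0.12. Starts in STOP
- lever_side (a joint): lean of the lever to shaker +y (left), rad, about the same pivot. STOP and FAST count above 0.05, SLOW below -0.06. Both leans are held by friction: about 2 N at the knob moves the lever, and it stays where it is left
- lever_knob (a point): centre of the black ball on top of the lever, 32 mm across, 180 mm from the pivot (170 to 180 mm above the bench); stem below it 10 mm thick, with a collar 18 mm across just under the ball. The ball can be gripped from above
- tote: grey open tote, fixed to the bench, 157 x 157 x 65 mm, floor 5 mm thick; four square compartments 65 mm wide and 60 mm deep, centred at x = +-40, y = +-40 mm in its frame; origin at the centre of its underside
- bottle1: white ink bottle with paper label and black cap, standing: body 56 mm across (foot bevelled to 46) and 74 mm tall, shoulder up to 84 mm, cap 36 mm across from 84 to 114 mm; 0.17 to 0.34 kg; origin at the centre of its underside, z up the bottle. There are two or three such bottles, all alike; None from the start if absent
- bottle2: another ink bottle like bottle1; None from the start if absent
- bottle3: another ink bottle like bottle1; None from the start if absent
- bottle4: another ink bottle like bottle1; None from the start if absent
- powder_jar: wide clear jar with a flat metal lid, 78 mm across and 62 mm tall; origin at the centre of its underside. Not an ink bottle: leave it
- tape_roll: roll of yellow tape lying flat, 90 mm across, 24 mm high; leave it
- spray_bottle: tall spray bottle with a trigger head, 70 mm across, 198 mm tall; leave it
- lint_brush: lint brush lying on the table; leave it
- pen_mug: white mug, 76 mm across, 90 mm tall; leave it
- scraper: scraper lying on the table; leave it
- press_pad: red pad, 170 x 120 x 12 mm, lying flat; leave it
Mind the look-alikes: they are no part of the job. What is shaped like the bottle2 but pink is not meant. What is shaped like the bottle1 but green is not meant.

How it is judged:
By the outcome, as a careful person would: the job done as asked, in the order asked, and still so for the second after the job is handed in, with the robot touching nothing.
Of bottle1, bottle2, bottle3, bottle4 only 2 to 3 are there at a start; the rules pass over those that are not, and their reading is None.
At some moment in a run one of bottle1, bottle2, bottle3, bottle4 may be knocked a few centimetres aside while the robot is not near it.
It also fails if it takes over 210 s, if anything falls off the work surface, if the arm or the gripper's body presses on something with over 40 N, if the wrist force passes 120 N, or if a joint passes its speed limit or range.

ROBOT

A 7-joint arm with a two-finger parallel gripper is mounted at the origin on the work surface. World frame = base frame: x ahead of the robot, y to its left, z up, the work surface at z = 0. Lengths are in m, angles in rad, forces in N, time in s.
With the tool pointing down it reaches from about 0.35 to 0.9 m from the base axis. Payload 8.1 kg.
Tool frame: the origin (TCP) lies on the centre line of the jaws, within the pads' length; the fingertips stand 19 mm ahead of it and the grasp point (between the pads) is the TCP (arm.tip_reach is the distance from the TCP to the fingertips, in m); z points along the fingers, y is the line along which they close (so a half turn about z gives the same grasp; the last joint's range is limited). The gripper opens to 92 mm and grips with 3 to 60 N. Pads are 19 mm wide; open, the fingers measure 130 mm over their backs; the gripper's body (75 mm by 190 mm) begins 47 mm behind the grasp point.
Start: joints at [1.185, 0.434, 0.025, 1.573, -0.012, 1.134, -0.075], TCP at [0.174, -0.6, 0.246] pointing down, gripper open.
Joint ranges: [-2.62, 2.62], [-0.44, 2.09], [-1.27, 1.32], [0.08, 2.57], [-1.32, 4.46], [0.12, 2], [-2.74, 2.74]. Speed limits (rad/s): [2.22, 2.22, 3.01, 3.01, 3.14, 3.14, 3.14].

INTERFACE

Orientations are given as a rotation vector (axis times angle).
In Python, from cell import arm gives the robot as it stands.
- The arm moves only by the tool arm_command, never from a script. Its argument "targets" is a list that holds one entry, the list of rows, each a list of 6 numbers: the shift along the tool's x, y, z in m, then the turn, a rotation vector about the tool's x, y, z in rad. A call has 1 to 10 rows; each row shifts and turns the commanded pose from where the row before left it, along the tool's axes as they then stand; what a row does not reach is not made up. A row lasts 1/8 s, in which the tool goes at most 62.5 mm and 10.7 degrees, less where a joint would pass 70% of its speed; a pose out of reach is approached as far as the arm can. A call with a gripper value outside its range is refused whole. "jaw" is the finger opening in m, from 0 to 0.0918, set as the call begins (left out, the last holds). The fingers move at their own pace and stop on an object; "newtons" is the grip in N (left out, the last holds). Time passes only in rows, so rows that do not move let the fingers close. It gives the time, the measured TCP pose, the force, the opening and the grip force at its end, in the units of the state.
- arm.observe(): the state, without advancing time (a new reading comes with each control period).
- arm.get_image(name): name is "scene" or "top" or "wrist"; returns a dict with "pixels" (480x640x3 uint8, red, green, blue), "z_map" (480x640 float32, m along the optical axis (not along the pixel's ray), 0 where there is no reading), "fx", "fy", "cx", "cy" (pixels), "xyz" and "rotation" of the camera in the world; the wrist camera has in their place "T_tool_cam" (4x4, takes a point from camera to tool coordinates, whose origin is the TCP and whose axes are the flange's). Camera axes: x right, y down, z forward; pixel columns grow to the right and rows downward; lengths in m; the calibration is good to about 2 mm. The wrist camera is an equidistant fisheye: a pixel r from the principal point sees the ray r / f radians off the axis. A picture is of the moment at which its call begins: read the wrist's pose just before it.
- arm.sign_off(): hands the job in; it is judged then, once.
The state is a dict: "clock": time; "joints": joint angles; "dq": joint speeds; "joint_efforts": joint torques, N m; "position": TCP position; "ee_rot": TCP orientation; "force": force on the tool from outside, world axes, zero at the start; "ft_torque": the same for the moment, N m; "width": opening from 0.0 (shut) to 1.0 (fully open); "gripper_force": force on a finger pad.
Only numpy, scipy, OpenCV 4.12 (cv2) and the standard library are available. Lean on these libraries where they do the work, as an engineer would, in place of code of your own. Each camera call takes 0.05 s, during which the arm holds its last target. There are 200 camera calls.

## Working session

There is one attempt and no reset: what is moved stays moved. The work goes in short steps, Python scripts to look and compute and a tool call to move; the robot and the scene stay as the last step left them, time stands still between calls to the robot, and variables do not carry over. Pictures are saved under pics/ and viewed, at most 14 in all, crops included, and the job is handed in when it is done.

Besides the shell and the picture viewer there is one more tool, called as a command line: name --argument value ..., lists and objects as JSON in quotes. arm_command: Moves the arm, as the interface text tells. Its arguments: {"type":"object","properties":{"targets":{"type":"array","items":{"type":"array","items":{"type":"array","items":{"type":"number"}}}},"jaw":{"type":"number"},"newtons":{"type":"number"}},"required":["targets"]}

```bash
mkdir -p pics; ls
cat > h.py <<'E'
import numpy as np, cv2
from scipy.spatial.transform import Rotation as R
from cell import arm
def img(name):
    s=arm.observe(); d=arm.get_image(name)
    if name!='wrist':
        d['C']=np.array(d['xyz']); r=np.array(d['rotation'])
        d['R']=r if r.shape==(3,3) else R.from_rotvec(r).as_matrix()
    else:
        Rt=R.from_rotvec(s['ee_rot']).as_matrix(); T=np.array(d['T_tool_cam'])
        d['R']=Rt@T[:3,:3]; d['C']=Rt@T[:3,3]+np.array(s['position'])
    d['wrist']=name=='wrist'
    return d
def ray(d,u,v):
    x=(np.asarray(u,float)-d['cx'])/d['fx']; y=(np.asarray(v,float)-d['cy'])/d['fy']
    if d['wrist']:
        r=np.hypot(x,y)+1e-12; q=np.stack([x/r*np.sin(r),y/r*np.sin(r),np.cos(r)],-1)
    else: q=np.stack([x,y,np.ones_like(x)],-1)
    return q@d['R'].T
def onz(d,u,v,z):
    q=ray(d,u,v); return d['C']+q*((z-d['C'][2])/q[...,2])[...,None]
def cloud(d):
    v,u=np.mgrid[:480,:640]; q=ray(d,u,v); z=d['z_map']
    if d['wrist']: q=q/(q@d['R'][:,2])[...,None]
    P=d['C']+q*z[...,None]; P[z==0]=np.nan; return P
def save(d,name,box=None,k=1):
    p=d['pixels'][...,::-1]
    if box: p=p[box[1]:box[3],box[0]:box[2]]
    cv2.imwrite('pics/'+name,cv2.resize(p,None,fx=k,fy=k,interpolation=cv2.INTER_CUBIC))
E
python3 - <<'E'
from h import *
s=arm.observe(); print(s)
for n in('top','scene'):
    d=img(n); save(d,n+'0.png'); print(n,d['C'],d['R'].round(3).tolist(),d['fx'])
    np.savez(n+'0.npz',P=cloud(d),pix=d['pixels'])
E
```

```text
pics
{'clock': 0.0, 'joints': array([ 1.18538326,  0.43517083,  0.02498678,  1.574151  , -0.01159745,
        1.13400655, -0.07507398]), 'dq': array([ 1.23668507e-03, -4.69855618e-04, -2.44722274e-05,  6.69373568e-04,
        3.79758889e-04,  2.52671956e-04,  1.76597250e-03]), 'joint_efforts': array([-1.10009249e-03, -6.67848945e+01,  9.83810909e-01, -3.14468372e+01,
       -6.07266021e-02,  4.28500492e-02,  1.54357290e-04]), 'position': array([ 0.17420475, -0.59969759,  0.24495667]), 'ee_rot': array([-3.10871692e+00, -4.42458027e-01,  5.85179136e-04]), 'force': array([ 1.0661265 , -0.58528205, -0.6745734 ]), 'ft_torque': array([-0.06314323, -0.01162076,  0.0323692 ]), 'gripper_force': 0.0, 'width': 1.0027427088478587}
top [ 0.45407803 -0.08140705  1.6184636 ] [[0.012, -0.997, 0.07], [-1.0, -0.012, -0.001], [0.002, -0.07, -0.998]] 547.6218178945512
scene [1.23649115 0.37510347 1.13591771] [[-0.555, 0.644, -0.526], [0.832, 0.425, -0.357], [-0.007, -0.636, -0.772]] 561.1346661351663
```

View pics/top0.png

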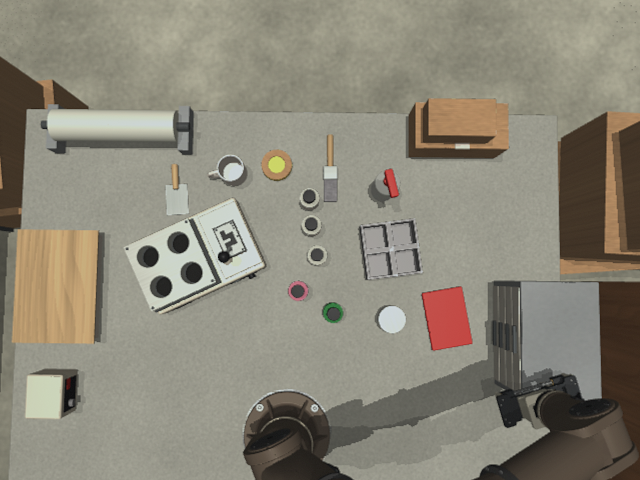

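View pics/scene0.png

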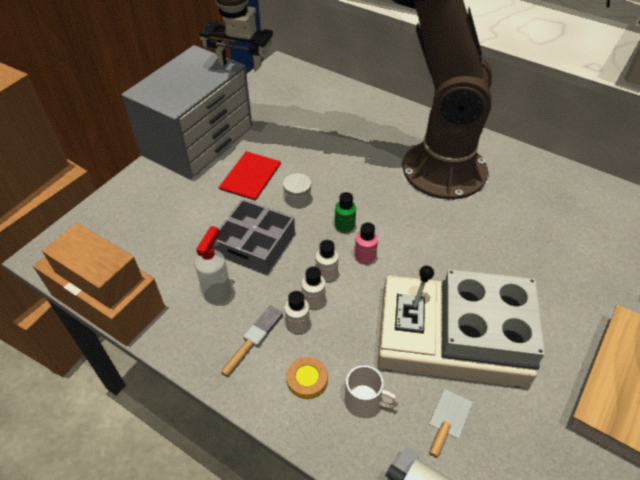

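Top view: white bottles with black caps are at (309,198), (311,225) and (317,256). Pink (298,291) and green (333,313) are the look-alikes. The shaker is at (195,255), knob near (224,257), tote at (390,249).

Run:
```python
from h import *
f=np.load('top0.npz');P=f['P'];pix=f['pix']
def rect(m,lo,hi):
    mm=m&(P[...,2]>lo)&(P[...,2]<hi); q=P[mm]
    r=cv2.minAreaRect(q[:,:2].astype(np.float32)); print(len(q),np.median(q[:,2]).round(4),r); return q
box=lambda u0,v0,u1,v1:(lambda m:(m.__setitem__((slice(v0,v1),slice(u0,u1)),True),m)[1])(np.zeros((480,640),bool))
print('bench z',np.nanmedian(P[300:400,100:230,2]))
print('rack');rect(box(115,190,275,320),.122,.14)
print('housing');rect(box(115,190,275,320),.06,.078)
print('gate');rect(box(205,205,250,265),.083,.094)
print('knob');q=rect(box(205,225,250,275),.165,.21)
print('tote');rect(box(350,210,430,285),.058,.072)
for n,(u,v) in dict(b1=(309,198),b2=(311,225),b3=(317,256),pink=(298,291),green=(333,313)).items():
    print(n);q=rect(box(u-13,v-13,u+13,v+13),.106,.125)
d=dict(pixels=pix);save(d,'c1.png',(110,185,430,330),2.4)
```

```text
bench z 0.00040114547431246983
rack
3511 0.1312 ((0.49600642919540405, 0.28781434893608093), (0.19121496379375458, 0.25493285059928894), 25.374441146850586)
housing
1687 0.0723 ((0.5107395648956299, 0.25540485978126526), (0.22187814116477966, 0.3273906111717224), 25.191734313964844)
gate
794 0.0862 ((0.5679154396057129, 0.16956999897956848), (0.1671011596918106, 0.12415879964828491), 1.6197876930236816)
knob
116 0.1834 ((0.5030770301818848, 0.1624319851398468), (0.028891973197460175, 0.029196474701166153), 0.5289729237556458)
tote
961 0.0653 ((0.536481499671936, -0.2948334813117981), (0.15769614279270172, 0.15746743977069855), 7.756326198577881)
b1
132 0.1151 ((0.6782038807868958, -0.05940776318311691), (0.03335114195942879, 0.03379902243614197), 89.9629135131836)
b2
131 0.1142 ((0.6005341410636902, -0.06592454016208649), (0.033842556178569794, 0.0331479087471962), 0.655768871307373)
b3
133 0.115 ((0.5153034925460815, -0.08352630585432053), (0.033334940671920776, 0.033050987869501114), 0.7198088765144348)
pink
132 0.1141 ((0.4133092761039734, -0.0299936905503273), (0.03283469378948212, 0.03326510637998581), 0.9695627093315125)
green
134 0.115 ((0.3547941744327545, -0.13051320612430573), (0.03497622162103653, 0.03291508927941322), 89.4995346069336)
```

View pics/c1.png

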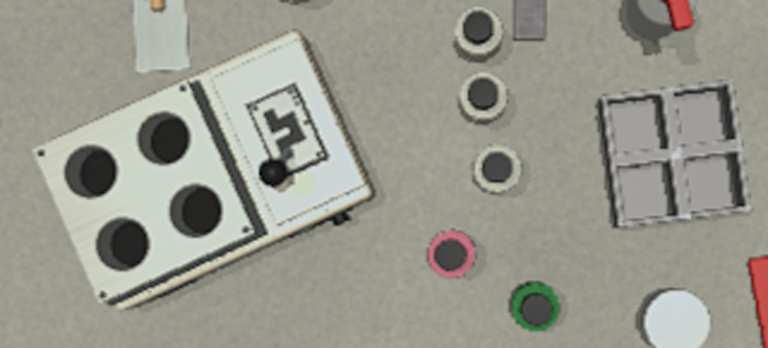

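Run:
```python
from h import *
f=np.load('top0.npz');P=f['P'];pix=f['pix']
m=((P[...,2]>.126)&(P[...,2]<.136)).astype(np.uint8); m[:190]=0;m[330:]=0;m[:,275:]=0
n,l,st,c=cv2.connectedComponentsWithStats(m); k=1+np.argmax(st[1:,4]);q=P[l==k]
r=cv2.minAreaRect(q[:,:2].astype(np.float32));print(st[k],r)
# holes in the rack
hh=((l==k).astype(np.uint8)); cs,hi=cv2.findContours(hh,cv2.RETR_CCOMP,cv2.CHAIN_APPROX_NONE)
a=np.radians(r[2]); ex=np.array([np.cos(a),np.sin(a)]);ey=np.array([-ex[1],ex[0]])
if abs(r[2])>45: print('angle flip')
for s in(-.045,.045):
  for t in(-.045,.045): print('pocket pred',s,t,np.array(r[0])+s*ex+t*ey)
for cc,h in zip(cs,hi[0]):
  if h[3]>=0 and len(cc)>20:
    p=np.array([P[v,u,:2] for u,v in cc[:,0]]); (x,y),rad=cv2.minEnclosingCircle(p.astype(np.float32)); print('hole',(x,y),rad, np.mean(p,0))
# gate plate
g=((P[...,2]>.084)&(P[...,2]<.092)).astype(np.uint8); g[:200]=0;g[275:]=0;g[:,:195]=0;g[:,270:]=0
n,l,st,c=cv2.connectedComponentsWithStats(g,connectivity=8); 
for k in range(1,n):
  if st[k,4]>60:
    q=P[l==k]; print('gate',st[k],cv2.minAreaRect(q[:,:2].astype(np.float32)))
```

```text
[ 124  218   92   93 3023] ((0.4825457036495209, 0.31594085693359375), (0.19096693396568298, 0.19282583892345428), 25.518245697021484)
pocket pred -0.045 -0.045 [0.46132147 0.25594476]
pocket pred -0.045 0.045 [0.4225496  0.33716509]
pocket pred 0.045 -0.045 [0.5425418  0.29471662]
pocket pred 0.045 0.045 [0.50376994 0.37593696]
hole (0.42279052734375, 0.33794915676116943) 0.033761173486709595 [0.42302076 0.33883595]
hole (0.46088141202926636, 0.25693684816360474) 0.03466486558318138 [0.45995492 0.25557857]
hole (0.504863440990448, 0.37486234307289124) 0.034337665885686874 [0.5059131  0.37573399]
hole (0.5407363772392273, 0.29583558440208435) 0.03495045378804207 [0.54078189 0.29681677]
gate [213 219  35  39 414] ((0.5575720071792603, 0.166589617729187), (0.10855637490749359, 0.06990176439285278), 29.474550247192383)
```

Crop confirms the three white bottles. The rack, pockets, tote and cap heights all match the given sizes. I'll start with the nearest white bottle, b3 (317,256).

arm_command --targets '[[[0, 0, -0.04, 0, 0, 0.1413], [0, 0, -0.04, 0, 0, 0.1413], [0.0284, -0.043, 0, 0, 0, 0], [0.0284, -0.043, 0, 0, 0, 0], [0.0284, -0.043, 0, 0, 0, 0], [0.0284, -0.043, 0, 0, 0, 0], [0.0284, -0.043, 0, 0, 0, 0], [0.0284, -0.043, 0, 0, 0, 0], [0.0284, -0.043, 0, 0, 0, 0], [0.0284, -0.043, 0, 0, 0, 0]]]' --jaw 0.07 --newtons 25

```text
clock: 1.35
position: [0.402, -0.2546, 0.3256]
ee_rot: [3.142, 0.0, -0.0]
force: [0.6, -1.0, -0.1]
width: 0.766
gripper_force: 0.0
```

arm_command --targets '[[[0.0283, -0.0428, 0, 0, 0, 0], [0.0283, -0.0428, 0, 0, 0, 0], [0.0283, -0.0428, 0, 0, 0, 0], [0.0283, -0.0428, 0, 0, 0, 0], [0, 0, 0, 0, 0, 0], [0, 0, 0, 0, 0, 0]]]'

```text
clock: 2.1
position: [0.5143, -0.0854, 0.3253]
ee_rot: [3.141, 0.0, -0.002]
force: [0.5, -0.6, 0.4]
width: 0.762
gripper_force: 0.0
```

```bash
cat >> h.py <<'E'
def caps(d,lo=.104,hi=.128,amax=.0016):
    """round black-cap tops in height band: list of (u,v,x,y,z,diam)"""
    P=cloud(d); m=((P[...,2]>lo)&(P[...,2]<hi)&(d['pixels'].max(2)<90)).astype(np.uint8)
    n,l,st,c=cv2.connectedComponentsWithStats(m); out=[]
    for k in range(1,n):
        if st[k,4]<60: continue
        q=P[l==k]; r=cv2.minAreaRect(q[:,:2].astype(np.float32))
        if .02<min(r[1]) and max(r[1])<.05: out.append((*c[k].round(),*np.round(r[0],4),np.median(q[:,2]).round(4),np.round(max(r[1]),4)))
    return out
E
python3 - <<'E'
from h import *
s=arm.observe();print(s['position'])
d=img('wrist');save(d,'w0.png');print(d['fx'],d['C'])
for o in caps(d):print(*o)
print('top')
for o in caps(img('top')):print(*o)
E
```

```text
[ 0.51431698 -0.08539563  0.32526227]
371.64829954431775 [ 0.58960553 -0.08538567  0.46294733]
282.0 43.0 0.6767 -0.0579 0.1125 0.0348
289.0 122.0 0.5999 -0.064 0.1127 0.0341
308.0 210.0 0.5149 -0.0818 0.1128 0.035
259.0 303.0 0.4141 -0.0293 0.1128 0.0349
top
309.0 196.0 0.6773 -0.058 0.1146 0.0322
```

View pics/w0.png

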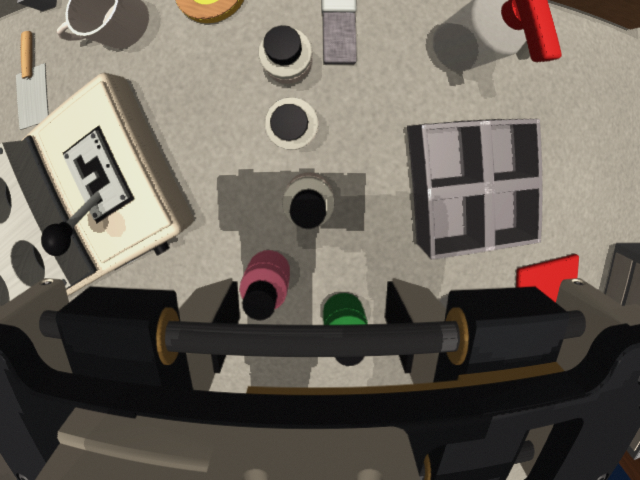

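Wrist view: b3's cap at (308,210) gives (0.515,-0.082,0.113), which matches the top camera. Going down.

arm_command --targets '[[[0.001, -0.003, 0.05, 0, 0, 0], [0, 0, 0.05, 0, 0, 0], [0, 0, 0.05, 0, 0, 0], [0, 0, 0.04, 0, 0, 0], [0, 0, 0.025, 0, 0, 0], [0, 0, 0.01, 0, 0, 0], [0, 0, 0, 0, 0, 0]]]'

```text
clock: 3.08
position: [0.5155, -0.0826, 0.1008]
ee_rot: [3.141, -0.001, -0.001]
force: [-0.3, -0.1, 0.9]
width: 0.763
gripper_force: 0.0
```

arm_command --targets '[[[0, 0, 0, 0, 0, 0], [0, 0, 0, 0, 0, 0], [0, 0, 0, 0, 0, 0], [0, 0, 0, 0, 0, 0], [0, 0, 0, 0, 0, 0]]]' --jaw 0.02 --newtons 25

```text
clock: 3.7
position: [0.516, -0.0818, 0.101]
ee_rot: [-3.142, -0.0, -0.001]
force: [-0.2, -0.2, 3.4]
width: 0.39
gripper_force: 25.5
```

arm_command --targets '[[[0, 0, -0.04, 0, 0, 0], [0, 0, -0.05, 0, 0, 0], [0, 0, -0.05, 0, 0, 0], [0, 0, -0.05, 0, 0, 0], [0, 0, -0.04, 0, 0, 0], [0, -0.04, 0, 0, 0, 0], [0, -0.05, 0, 0, 0, 0], [0, -0.05, 0, 0, 0, 0], [0, -0.05, 0, 0, 0, 0], [0, -0.05, 0, 0, 0, 0]]]'

```text
clock: 4.95
position: [0.5152, 0.1593, 0.3303]
ee_rot: [3.141, -0.0, -0.001]
force: [1.5, 0.5, -1.5]
width: 0.389
gripper_force: 25.2
```

arm_command --targets '[[[-0.003, -0.05, 0, 0, 0, 0], [-0.003, -0.05, 0, 0, 0, 0], [-0.003, -0.05, 0, 0, 0, 0], [-0.003, -0.04, 0, 0, 0, 0], [0, -0.027, 0, 0, 0, 0], [0, 0, 0, 0, 0, 0], [0, 0, 0, 0, 0, 0]]]'

```text
clock: 5.82
position: [0.5038, 0.374, 0.3301]
ee_rot: [3.14, -0.001, -0.001]
force: [-0.7, -0.8, -1.5]
width: 0.385
gripper_force: 26.0
```

Run:
```python
from h import *
s=arm.observe();print(s['position'],s['joints'])
d=img('wrist');save(d,'w1.png')
```

```text
[0.50384816 0.3740339  0.33009985] [-0.40448205  0.43635204 -0.48707747  1.40276793  0.20454641  1.35396208
 -2.46819214]
```

View pics/w1.png

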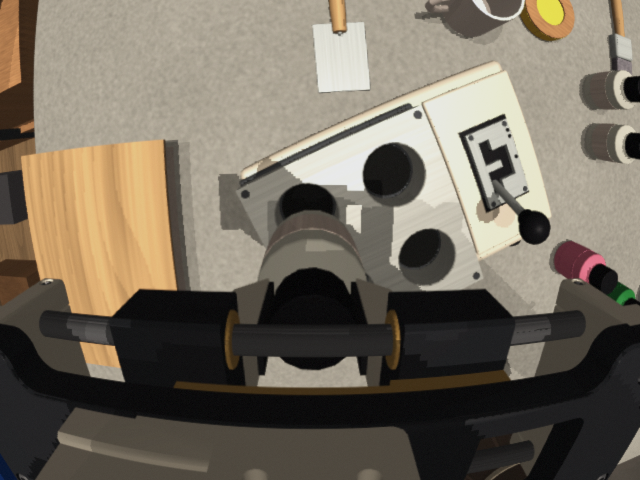

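Wrist view: the bottle hangs over the back-left pocket, whose rim is partly hidden at (308,205). The two open pockets are at (393,174) and (427,256). I'll measure those against the prediction.

Run:
```python
from h import *
d=img('wrist');P=cloud(d)
m=((P[...,2]>.125)&(P[...,2]<.137)).astype(np.uint8)
cs,hi=cv2.findContours(m,cv2.RETR_CCOMP,cv2.CHAIN_APPROX_NONE)
for c,h in zip(cs,hi[0]):
    if h[3]>=0 and len(c)>60:
        p=np.array([P[v,u] for u,v in c[:,0]]); p=p[~np.isnan(p[:,0])]
        x,y=p[:,0],p[:,1]; s=np.linalg.lstsq(np.c_[2*x,2*y,np.ones(len(x))],x*x+y*y,rcond=None)[0]
        print(c[:,0].mean(0),s[:2],np.sqrt(s[2]+s[0]**2+s[1]**2),p[:,2].mean())
```

```text
[425.56441718 256.07361963] [0.46106698 0.25867025] 0.03029693126106724 0.12813515304635809
[392.9726776  174.36065574] [0.54206839 0.29721294] 0.030000898996823337 0.1281828596340484
```

arm_command --targets '[[[0, -0.0044, 0.03, 0, 0, 0], [0, 0, 0.035, 0, 0, 0], [0, 0, 0.025, 0, 0, 0], [0, 0, 0, 0, 0, 0], [0, 0, 0.01, 0, 0, 0], [0, 0, 0.01, 0, 0, 0], [0, 0, 0.01, 0, 0, 0], [0, 0, 0, 0, 0, 0]]]'

```text
clock: 6.92
position: [0.5034, 0.3791, 0.2098]
ee_rot: [3.141, 0.0, -0.002]
force: [0.3, 0.1, -2.2]
width: 0.391
gripper_force: 26.0
```

Inside the pocket, no contact force.

arm_command --targets '[[[0, 0, 0.01, 0, 0, 0], [0, 0, 0.01, 0, 0, 0], [0, 0, 0.002, 0, 0, 0], [0, 0, 0, 0, 0, 0]]]'

```text
clock: 7.42
position: [0.5036, 0.3794, 0.1885]
ee_rot: [3.141, 0.0, -0.0]
force: [-0.1, -0.1, -1.9]
width: 0.39
gripper_force: 26.0
```

arm_command --targets '[[[0, 0, 0, 0, 0, 0], [0, 0, 0, 0, 0, 0], [0, 0, 0, 0, 0, 0], [0, 0, -0.03, 0, 0, 0], [0, 0, -0.05, 0, 0, 0], [0, 0, -0.05, 0, 0, 0], [0, 0.04, 0, 0, 0, 0], [0, 0.05, 0, 0, 0, 0], [0, 0.05, 0, 0, 0, 0], [0, 0.05, 0, 0, 0, 0]]]' --jaw 0.07

```text
clock: 8.68
position: [0.5036, 0.1879, 0.319]
ee_rot: [-3.142, -0.0, -0.001]
force: [0.0, -0.1, 0.0]
width: 0.766
gripper_force: 0.0
```

arm_command --targets '[[[0.011, 0.05, 0, 0, 0, 0], [0.011, 0.05, 0, 0, 0, 0], [0.011, 0.05, 0, 0, 0, 0], [0.011, 0.05, 0, 0, 0, 0], [0.011, 0.03, 0, 0, 0, 0], [0.011, 0.023, 0, 0, 0, 0], [0.01, 0, 0, 0, 0, 0], [0.01, 0, 0, 0, 0, 0], [0.01, 0, 0, 0, 0, 0], [0, 0, 0, 0, 0, 0]]]'

```text
clock: 9.93
position: [0.6003, -0.0624, 0.3185]
ee_rot: [-3.141, -0.003, 0.0]
force: [0.3, 0.4, -0.7]
width: 0.766
gripper_force: 0.0
```

Run:
```python
from h import *
s=arm.observe();print(s['position'])
for o in caps(img('wrist')):print(*o)
print('rack')
for o in caps(img('top'),.19,.21):print(*o)
```

```text
[ 0.60031026 -0.06239544  0.31849721]
306.0 131.0 0.6774 -0.0576 0.1128 0.0339
313.0 212.0 0.6005 -0.0644 0.1128 0.0352
282.0 372.0 0.4141 -0.029 0.1128 0.036
rack
140.0 255.0 0.5031 0.3752 0.1992 0.0335
```

First bottle is seated (cap top 0.199). Next is b2 at (0.6005,-0.064).

arm_command --targets '[[[0, 0.002, 0.05, 0, 0, 0], [0, 0, 0.05, 0, 0, 0], [0, 0, 0.05, 0, 0, 0], [0, 0, 0.035, 0, 0, 0], [0, 0, 0.022, 0, 0, 0], [0, 0, 0.011, 0, 0, 0], [0, 0, 0, 0, 0, 0]]]'

```text
clock: 10.9
position: [0.5995, -0.0655, 0.1006]
ee_rot: [3.142, 0.0, -0.001]
force: [0.7, -0.4, 0.0]
width: 0.761
gripper_force: 0.0
```

arm_command --targets '[[[0, 0, 0, 0, 0, 0], [0, 0, 0, 0, 0, 0], [0, 0, 0, 0, 0, 0], [0, 0, 0, 0, 0, 0], [0, 0, 0, 0, 0, 0]]]' --jaw 0.02

```text
clock: 11.52
position: [0.6001, -0.0652, 0.1011]
ee_rot: [-3.141, -0.001, -0.001]
force: [-0.1, 1.5, 2.4]
width: 0.382
gripper_force: 25.9
```

arm_command --targets '[[[0, 0, -0.04, 0, 0, 0], [0, 0, -0.05, 0, 0, 0], [0, 0, -0.05, 0, 0, 0], [0, 0, -0.05, 0, 0, 0], [0, 0, -0.04, 0, 0, 0], [-0.02, -0.045, 0, 0, 0, 0], [-0.02, -0.045, 0, 0, 0, 0], [-0.02, -0.045, 0, 0, 0, 0], [-0.02, -0.045, 0, 0, 0, 0], [-0.02, -0.045, 0, 0, 0, 0]]]'

```text
clock: 12.78
position: [0.4985, 0.1603, 0.3301]
ee_rot: [3.141, -0.0, -0.002]
force: [0.9, 0.6, -3.7]
width: 0.387
gripper_force: 25.1
```

arm_command --targets '[[[-0.02, -0.045, 0, 0, 0, 0], [-0.02, -0.045, 0, 0, 0, 0], [-0.02, -0.045, 0, 0, 0, 0], [-0.018, -0.045, 0, 0, 0, 0], [0, 0, 0, 0, 0, 0], [0, 0, 0, 0, 0, 0]]]'

```text
clock: 13.52
position: [0.4217, 0.3387, 0.33]
ee_rot: [3.14, 0.0, -0.001]
force: [-0.0, -0.4, -3.2]
width: 0.388
gripper_force: 25.6
```

arm_command --targets '[[[0.0005, -0.0015, 0.03, 0, 0, 0], [0, 0, 0.035, 0, 0, 0], [0, 0, 0.025, 0, 0, 0], [0, 0, 0, 0, 0, 0], [0, 0, 0.01, 0, 0, 0], [0, 0, 0.01, 0, 0, 0], [0, 0, 0.01, 0, 0, 0], [0, 0, 0, 0, 0, 0]]]'

```text
clock: 14.52
position: [0.4218, 0.3405, 0.2099]
ee_rot: [3.141, 0.0, -0.002]
force: [-0.0, 0.2, -3.6]
width: 0.387
gripper_force: 25.6
```

arm_command --targets '[[[0, 0, 0.01, 0, 0, 0], [0, 0, 0.01, 0, 0, 0], [0, 0, 0.002, 0, 0, 0], [0, 0, 0, 0, 0, 0]]]'

```text
clock: 15.02
position: [0.4222, 0.341, 0.1885]
ee_rot: [3.141, 0.0, -0.0]
force: [0.4, 0.2, -2.7]
width: 0.388
gripper_force: 25.6
```

arm_command --targets '[[[0, 0, 0, 0, 0, 0], [0, 0, 0, 0, 0, 0], [0, 0, 0, 0, 0, 0], [0, 0, -0.03, 0, 0, 0], [0, 0, -0.05, 0, 0, 0], [0, 0, -0.05, 0, 0, 0], [0.028, 0.044, 0, 0, 0, 0], [0.028, 0.044, 0, 0, 0, 0], [0.028, 0.044, 0, 0, 0, 0], [0.028, 0.044, 0, 0, 0, 0]]]' --jaw 0.07

```text
clock: 16.27
position: [0.535, 0.1635, 0.3191]
ee_rot: [-3.141, -0.0, -0.001]
force: [0.5, 0.6, 0.2]
width: 0.764
gripper_force: 0.0
```

arm_command --targets '[[[0.028, 0.044, 0, 0, 0, 0], [0.028, 0.044, 0, 0, 0, 0], [0.028, 0.044, 0, 0, 0, 0], [0.028, 0.044, 0, 0, 0, 0], [0.03, 0.045, 0, 0, 0, 0], [0, 0, 0, 0, 0, 0], [0, 0, 0, 0, 0, 0]]]'

```text
clock: 17.15
position: [0.676, -0.0553, 0.3185]
ee_rot: [-3.141, -0.001, 0.001]
force: [0.2, 1.7, 0.4]
width: 0.76
gripper_force: 0.0
```

Run:
```python
from h import *
s=arm.observe();print(s['position'])
for o in caps(img('wrist')):print(*o)
print('rack')
for o in caps(img('top'),.19,.21):print(*o)
```

```text
[ 0.67603969 -0.05533071  0.31853196]
314.0 211.0 0.6777 -0.0572 0.1128 0.0352
rack
140.0 255.0 0.501 0.3755 0.1988 0.0361
154.0 287.0 0.4213 0.3376 0.1996 0.035
```

arm_command --targets '[[[0.0015, 0.002, 0.05, 0, 0, 0], [0, 0, 0.05, 0, 0, 0], [0, 0, 0.05, 0, 0, 0], [0, 0, 0.035, 0, 0, 0], [0, 0, 0.022, 0, 0, 0], [0, 0, 0.011, 0, 0, 0], [0, 0, 0, 0, 0, 0]]]'

```text
clock: 18.12
position: [0.6775, -0.0572, 0.1008]
ee_rot: [-3.141, -0.002, 0.001]
force: [-0.2, 1.3, 0.5]
width: 0.764
gripper_force: 0.0
```

arm_command --targets '[[[0, 0, 0, 0, 0, 0], [0, 0, 0, 0, 0, 0], [0, 0, 0, 0, 0, 0], [0, 0, 0, 0, 0, 0], [0, 0, 0, 0, 0, 0]]]' --jaw 0.02

```text
clock: 18.75
position: [0.6779, -0.058, 0.101]
ee_rot: [-3.142, -0.0, -0.001]
force: [-1.1, 0.6, 2.8]
width: 0.388
gripper_force: 24.9
```

arm_command --targets '[[[0, 0, -0.04, 0, 0, 0], [0, 0, -0.05, 0, 0, 0], [0, 0, -0.05, 0, 0, 0], [0, 0, -0.05, 0, 0, 0], [0, 0, -0.04, 0, 0, 0], [-0.017, -0.044, 0, 0, 0, 0], [-0.017, -0.044, 0, 0, 0, 0], [-0.017, -0.044, 0, 0, 0, 0], [-0.017, -0.044, 0, 0, 0, 0], [-0.017, -0.044, 0, 0, 0, 0]]]'

```text
clock: 20.0
position: [0.5918, 0.1631, 0.3304]
ee_rot: [3.141, -0.0, -0.001]
force: [0.6, 1.4, -2.5]
width: 0.389
gripper_force: 24.9
```

arm_command --targets '[[[-0.017, -0.044, 0, 0, 0, 0], [-0.017, -0.044, 0, 0, 0, 0], [-0.017, -0.047, 0, 0, 0, 0], [0, 0, 0, 0, 0, 0], [0, 0, 0, 0, 0, 0]]]'

```text
clock: 20.62
position: [0.5417, 0.2964, 0.3303]
ee_rot: [3.14, 0.0, -0.001]
force: [0.3, -0.8, -1.9]
width: 0.385
gripper_force: 25.0
```

arm_command --targets '[[[0, -0.001, 0.03, 0, 0, 0], [0, 0, 0.035, 0, 0, 0], [0, 0, 0.025, 0, 0, 0], [0, 0, 0, 0, 0, 0], [0, 0, 0.01, 0, 0, 0], [0, 0, 0.01, 0, 0, 0], [0, 0, 0.01, 0, 0, 0], [0, 0, 0, 0, 0, 0]]]'

```text
clock: 21.62
position: [0.5413, 0.2976, 0.2098]
ee_rot: [3.141, 0.0, -0.002]
force: [-0.5, 0.1, -0.7]
width: 0.39
gripper_force: 24.9
```

arm_command --targets '[[[0, 0, 0.01, 0, 0, 0], [0, 0, 0.01, 0, 0, 0], [0, 0, 0.002, 0, 0, 0], [0, 0, 0, 0, 0, 0]]]'

```text
clock: 22.12
position: [0.5416, 0.2979, 0.1885]
ee_rot: [3.141, 0.0, -0.001]
force: [0.6, -0.3, -1.6]
width: 0.39
gripper_force: 24.9
```

arm_command --targets '[[[0, 0, 0, 0, 0, 0], [0, 0, 0, 0, 0, 0], [0, 0, 0, 0, 0, 0], [0, 0, -0.03, 0, 0, 0], [0, 0, -0.05, 0, 0, 0], [0, 0, -0.05, 0, 0, 0], [-0.013, 0.0445, 0, 0, 0, 0], [-0.013, 0.0445, 0, 0, 0, 0], [-0.013, 0.0445, 0, 0, 0, 0], [0, 0, 0, 0, 0, 0]]]' --jaw 0.07

```text
clock: 23.38
position: [0.5026, 0.1606, 0.3192]
ee_rot: [3.139, -0.008, 0.001]
force: [-0.7, -1.0, 0.5]
width: 0.759
gripper_force: 0.0
```

arm_command --targets '[[[0, 0, 0, 0, 0, -0.148], [0, 0, 0, 0, 0, -0.148], [0, 0, 0, 0, 0, -0.147], [0, 0, 0, 0, 0, 0], [0, 0, 0, 0, 0, 0]]]'

```text
clock: 24.0
position: [0.5028, 0.1649, 0.3188]
ee_rot: [-3.066, -0.686, -0.0]
force: [0.3, -0.0, -0.7]
width: 0.756
gripper_force: 0.0
```

Run:
```python
from h import *
s=arm.observe();print(s['position'],s['ee_rot'],s['joints'])
d=img('wrist');save(d,'w2.png')
P=cloud(d);m=((P[...,2]>.165)&(P[...,2]<.195)&(d['pixels'].max(2)<90)).astype(np.uint8)
n,l,st,c=cv2.connectedComponentsWithStats(m)
for k in range(1,n):
    if st[k,4]>100: q=P[l==k];print(c[k],st[k],q.mean(0),q[:,2].max(),cv2.minAreaRect(q[:,:2].astype(np.float32)))
for o in caps(d,.185,.21):print(*o)
print('top')
for o in caps(img('top'),.19,.21):print(*o)
```

```text
[0.50275092 0.16491768 0.31875493] [-3.06551079e+00 -6.86085346e-01 -2.14100794e-04] [-0.0019575   0.27440973 -0.52870469  1.66013972  0.14452698  1.24598308
 -1.69103469]
[194.23501199 118.05995204] [179  95  25  44 417] [0.54581845 0.28276271 0.18269794] 0.19493921154310917 ((0.5459551215171814, 0.2856653928756714), (0.03373698890209198, 0.013123178854584694), 20.726701736450195)
[ 93.63076923 127.96307692] [ 77 108  29  42 650] [0.50740765 0.36499986 0.18223784] 0.19499848445847584 ((0.5070489645004272, 0.36976152658462524), (0.03555211424827576, 0.017560232430696487), 28.041505813598633)
[101.70897833 225.09597523] [ 81 208  34  44 646] [0.43270484 0.33017401 0.18228399] 0.19499193438975432 ((0.43030041456222534, 0.33222833275794983), (0.03504178673028946, 0.01539656426757574), 43.05084228515625)
[312.40172279 227.89350039] [ 293  208   40   41 1277] [0.50608102 0.16618693 0.18197529] 0.1885987138013152 ((0.5039325952529907, 0.16528046131134033), (0.030781032517552376, 0.03123461827635765), 68.94744110107422)
[632.42790698 471.88837209] [620 459  20  21 215] [ 0.33763676 -0.59737275  0.17757184] 0.19495439398657521 ((0.33513516187667847, -0.5946701765060425), (0.016381964087486267, 0.05640913173556328), 88.33075714111328)
173.0 116.0 0.542 0.2961 0.1976 0.0355
75.0 129.0 0.5025 0.3777 0.1974 0.0359
85.0 233.0 0.4232 0.3401 0.1975 0.036
top
152.0 288.0 0.42 0.3421 0.1995 0.0334
```

View pics/w2.png

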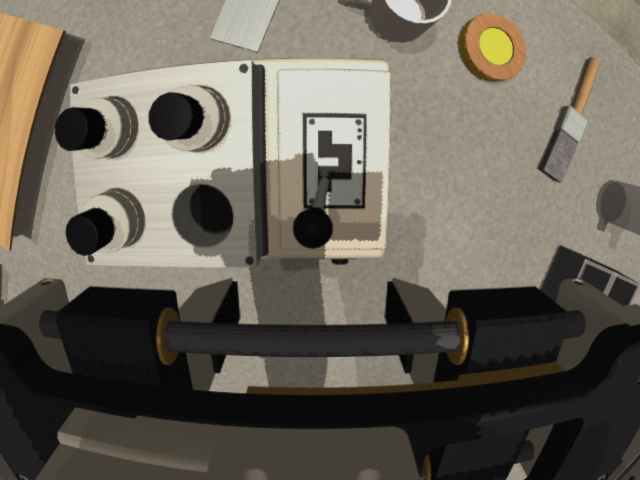

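Wrist view: the three bottles stand seated in the rack with caps at (173,116), (75,129) and (85,233). The knob is at (312,228), the gate at (333,160). Tool axes are aligned with the shaker. Now gripping the knob.

arm_command --targets '[[[0.0013, 0, 0.04, 0, 0, 0], [0, 0, 0.04, 0, 0, 0], [0, 0, 0.035, 0, 0, 0], [0, 0, 0.022, 0, 0, 0], [0, 0, 0.01, 0, 0, 0], [0, 0, 0, 0, 0, 0]]]'

```text
clock: 24.85
position: [0.5038, 0.1651, 0.1716]
ee_rot: [3.065, 0.69, -0.001]
force: [-1.0, -0.5, -0.0]
width: 0.761
gripper_force: 0.0
```

arm_command --targets '[[[0, 0, 0, 0, 0, 0], [0, 0, 0, 0, 0, 0], [0, 0, 0, 0, 0, 0], [0, 0, 0, 0, 0, 0]]]' --jaw 0.015 --newtons 20

```text
clock: 25.35
position: [0.504, 0.165, 0.1719]
ee_rot: [3.065, 0.69, 0.001]
force: [0.0, -0.1, 0.3]
width: 0.382
gripper_force: 0.0
```

arm_command --targets '[[[0, 0, 0, 0, 0, 0], [0, 0, 0, 0, 0, 0], [0.0066, 0, -0.0014, 0, 0, 0], [0.0066, 0, -0.0014, 0, 0, 0], [0.0066, 0, -0.0014, 0, 0, 0], [0.0064, 0, -0.0013, 0, 0, 0], [0, 0, 0, 0, 0, 0], [0, 0, 0, 0, 0, 0]]]'

```text
clock: 26.35
position: [0.5275, 0.1762, 0.1769]
ee_rot: [3.065, 0.69, -0.0]
force: [-0.2, 0.1, -2.7]
width: 0.335
gripper_force: 20.0
```

```bash
cat >> h.py <<'E'
EX=np.array([.9033,.4289]);EY=np.array([-.4289,.9033]);PIV=np.array([.5578,.1663])
def lever():
    s=arm.observe();p=np.array(s['position']);r=p[:2]-PIV
    print('clock',s['clock'],'sh-xy',(r@EX).round(4),(r@EY).round(4),'fore~',np.arctan2(r@EX,p[2]).round(3),'side~',np.arcsin(r@EY/.18).round(3),'z',p[2].round(4),'F',(s['force'][:2]@EX).round(1),(s['force'][:2]@EY).round(1),s['force'][2].round(1),s['width'],s['gripper_force'])
E
python3 -c "
from h import *
lever()"
```

```text
clock 26.35 sh-xy -0.0231 0.0219 fore~ -0.13 side~ 0.122 z 0.1769 F -0.2 0.1 -2.7 0.3352643351113436 19.99976545572281
```

arm_command --targets '[[[0, 0.0072, -0.0005, 0, 0, 0], [0, 0.0072, -0.0005, 0, 0, 0], [0, 0.0072, -0.0003, 0, 0, 0], [0, 0.0072, 0.0003, 0, 0, 0], [0, 0.0072, 0.0005, 0, 0, 0], [0, 0.0071, 0.0005, 0, 0, 0], [0, 0, 0, 0, 0, 0], [0, 0, 0, 0, 0, 0]]]'

```text
clock: 27.35
position: [0.5463, 0.1368, 0.1773]
ee_rot: [3.064, 0.689, 0.001]
force: [-2.4, -0.1, 2.2]
width: 0.339
gripper_force: 20.0
```

```bash
python3 -c "
from h import *
lever()"
```

```text
clock 27.35 sh-xy -0.023 -0.0218 fore~ -0.129 side~ -0.121 z 0.1773 F -2.2 0.9 2.2 0.33919909342060794 20.00032514333725
```

arm_command --targets '[[[0.0058, 0, -0.0005, 0, 0, 0], [0.0058, 0, -0.0005, 0, 0, 0], [0.0058, 0, -0.0003, 0, 0, 0], [0.0058, 0, 0, 0, 0, 0], [0, 0, 0, 0, 0, 0], [0, 0, 0, 0, 0, 0], [0, 0, 0, 0, 0, 0], [0, 0, 0, 0, 0, 0], [0, 0, 0, 0, 0, 0], [0, 0, 0, 0, 0, 0]]]'

```text
clock: 28.6
position: [0.567, 0.1472, 0.1785]
ee_rot: [3.065, 0.69, -0.0]
force: [0.7, -0.4, 1.9]
width: 0.336
gripper_force: 20.0
```

```bash
python3 -c "
from h import *
lever()"
```

```text
clock 28.6 sh-xy 0.0001 -0.0212 fore~ 0.0 side~ -0.118 z 0.1785 F 0.5 -0.7 1.9 0.3359516800631848 19.999988973140717
```

arm_command --targets '[[[0, 0, 0, 0, 0, 0], [0, 0, 0, 0, 0, 0], [0, 0, 0, 0, 0, 0], [0, 0, 0, 0, 0, 0], [0, 0, 0, 0, 0, 0], [0, 0, 0, 0, 0, 0], [0, 0, 0, 0, 0, 0], [0, 0, 0, 0, 0, 0], [0, 0, 0, 0, 0, 0], [0, 0, 0, 0, 0, 0]]]'

```text
clock: 29.85
position: [0.567, 0.1472, 0.1785]
ee_rot: [3.065, 0.69, 0.0]
force: [0.6, -1.1, -0.1]
width: 0.329
gripper_force: 20.0
```

arm_command --targets '[[[0, 0, 0, 0, 0, 0], [0, 0, 0, 0, 0, 0], [0, 0, 0, 0, 0, 0], [0, 0, 0, 0, 0, 0], [0, 0, 0, 0, 0, 0], [0, 0, 0, 0, 0, 0], [0, 0, 0, 0, 0, 0]]]'

```text
clock: 30.72
position: [0.5669, 0.1473, 0.1785]
ee_rot: [-3.065, -0.69, 0.0]
force: [0.0, -0.9, -0.6]
width: 0.339
gripper_force: 20.0
```

arm_command --targets '[[[0.0058, 0, 0, 0, 0, 0], [0.0058, 0, 0.0003, 0, 0, 0], [0.0058, 0, 0.0005, 0, 0, 0], [0.0058, 0, 0.0005, 0, 0, 0], [0, 0, 0, 0, 0, 0], [0, 0, 0, 0, 0, 0]]]'

```text
clock: 31.48
position: [0.5878, 0.1572, 0.1769]
ee_rot: [-3.065, -0.69, 0.001]
force: [-0.8, -1.2, -4.3]
width: 0.333
gripper_force: 20.0
```

```bash
python3 -c "
from h import *
lever()"
```

```text
clock 31.475 sh-xy 0.0232 -0.0211 fore~ 0.131 side~ -0.117 z 0.1769 F -1.2 -0.7 -4.3 0.3333666067858421 19.99960631132126
```

arm_command --targets '[[[0, -0.0072, -0.0006, 0, 0, 0], [0, -0.0072, -0.0006, 0, 0, 0], [0, -0.0072, -0.0003, 0, 0, 0], [0, -0.0072, 0.0002, 0, 0, 0], [0, -0.0072, 0.0004, 0, 0, 0], [0, -0.0072, 0.0005, 0, 0, 0], [0, 0, 0, 0, 0, 0], [0, 0, 0, 0, 0, 0]]]'

```text
clock: 32.48
position: [0.5695, 0.1973, 0.1781]
ee_rot: [-3.063, -0.691, -0.002]
force: [0.6, -1.1, 6.0]
width: 0.336
gripper_force: 20.0
```

```bash
python3 -c "
from h import *
lever()"
```

```text
clock 32.475 sh-xy 0.0239 0.0229 fore~ 0.133 side~ 0.128 z 0.1781 F 0.1 -1.3 6.0 0.3364387837717825 20.00057190656662
```

arm_command --targets '[[[0.0066, 0, 0.0012, 0, 0, 0], [0.0066, 0, 0.0013, 0, 0, 0], [0.0066, 0, 0.0014, 0, 0, 0], [0.0065, 0, 0.0014, 0, 0, 0], [0, 0, 0, 0, 0, 0], [0, 0, 0, 0, 0, 0]]]'

```text
clock: 33.22
position: [0.5929, 0.2082, 0.1723]
ee_rot: [-3.064, -0.691, 0.0]
force: [-0.2, 0.9, 2.4]
width: 0.337
gripper_force: 20.0
```

```bash
python3 -c "
from h import *
lever()"
```

```text
clock 33.225 sh-xy 0.0497 0.0228 fore~ 0.281 side~ 0.127 z 0.1723 F 0.2 0.9 2.4 0.3372775797498724 20.000458359718323
```

arm_command --targets '[[[0, 0, 0, 0, 0, 0], [0, 0, 0, 0, 0, 0], [0, 0, 0, 0, 0, 0], [0, 0, 0, 0, 0, 0], [0, 0, 0, 0, 0, 0], [0, 0, 0, 0, 0, 0], [0, 0, 0, 0, 0, 0], [0, 0, 0, 0, 0, 0], [0, 0, 0, 0, 0, 0], [0, 0, 0, 0, 0, 0]]]'

```text
clock: 34.48
position: [0.5932, 0.2076, 0.1724]
ee_rot: [-3.065, -0.69, -0.0]
force: [-0.7, 2.4, 4.4]
width: 0.336
gripper_force: 20.0
```

arm_command --targets '[[[0, 0, 0, 0, 0, 0], [0, 0, 0, 0, 0, 0], [0, 0, 0, 0, 0, 0], [0, 0, 0, 0, 0, 0], [0, 0, 0, 0, 0, 0], [0, 0, 0, 0, 0, 0], [0, 0, 0, 0, 0, 0], [0, 0, 0, 0, 0, 0], [0, 0, 0, 0, 0, 0], [0, 0, 0, 0, 0, 0]]]'

```text
clock: 35.72
position: [0.5932, 0.2075, 0.1724]
ee_rot: [-3.065, -0.69, -0.0]
force: [-0.3, 3.7, 5.5]
width: 0.332
gripper_force: 20.0
```

arm_command --targets '[[[0, 0, 0, 0, 0, 0], [0, 0, 0, 0, 0, 0], [0, 0, 0, 0, 0, 0], [0, 0, 0, 0, 0, 0], [0, 0, 0, 0, 0, 0], [0, 0, 0, 0, 0, 0], [0, 0, 0, 0, 0, 0], [0, 0, 0, 0, 0, 0], [0, 0, 0, 0, 0, 0], [0, 0, 0, 0, 0, 0]]]'

```text
clock: 36.98
position: [0.5932, 0.2076, 0.1724]
ee_rot: [-3.065, -0.69, -0.0]
force: [-0.5, 3.0, 5.5]
width: 0.333
gripper_force: 20.0
```

arm_command --targets '[[[0, 0, 0, 0, 0, 0], [0, 0, 0, 0, 0, 0], [0, 0, 0, 0, 0, 0], [0, 0, 0, 0, 0, 0], [0, 0, 0, 0, 0, 0], [0, 0, 0, 0, 0, 0], [0, 0, 0, 0, 0, 0], [0, 0, 0, 0, 0, 0], [0, 0, 0, 0, 0, 0], [0, 0, 0, 0, 0, 0]]]'

```text
clock: 38.22
position: [0.5932, 0.2076, 0.1724]
ee_rot: [-3.065, -0.69, -0.0]
force: [-0.6, 2.9, 5.1]
width: 0.332
gripper_force: 20.0
```

```bash
python3 -c "
from h import *
lever()"
```

```text
clock 38.225 sh-xy 0.0497 0.0221 fore~ 0.281 side~ 0.123 z 0.1724 F 0.7 2.9 5.1 0.3318788063125842 20.000585317611694
```

arm_command --targets '[[[-0.0066, 0.0003, -0.0015, 0, 0, 0], [-0.0066, 0.0003, -0.0014, 0, 0, 0], [-0.0066, 0, -0.0013, 0, 0, 0], [-0.0065, 0, -0.0012, 0, 0, 0], [0, 0, 0, 0, 0, 0], [0, 0, 0, 0, 0, 0]]]'

```text
clock: 38.98
position: [0.5696, 0.1956, 0.178]
ee_rot: [3.065, 0.69, 0.001]
force: [-0.6, 4.7, 6.7]
width: 0.336
gripper_force: 20.0
```

```bash
python3 -c "
from h import *
lever()"
```

```text
clock 38.975 sh-xy 0.0232 0.0215 fore~ 0.13 side~ 0.119 z 0.178 F 1.4 4.5 6.7 0.33602938249907566 20.00080794095993
```

arm_command --targets '[[[0, 0.0072, -0.0004, 0, 0, 0], [0, 0.0072, -0.0003, 0, 0, 0], [0, 0.0072, -0.0001, 0, 0, 0], [0, 0.0072, 0.0003, 0, 0, 0], [0, 0.0072, 0.0005, 0, 0, 0], [0, 0.0072, 0.0005, 0, 0, 0], [0, 0, 0, 0, 0, 0], [0, 0, 0, 0, 0, 0]]]'

```text
clock: 39.98
position: [0.5883, 0.1558, 0.1771]
ee_rot: [3.064, 0.689, -0.0]
force: [-0.8, 1.5, 3.1]
width: 0.336
gripper_force: 20.0
```

```bash
python3 -c "
from h import *
lever()"
```

```text
clock 39.975 sh-xy 0.023 -0.0226 fore~ 0.129 side~ -0.126 z 0.1771 F -0.1 1.7 3.1 0.3359982048346789 20.00038504600525
```

arm_command --targets '[[[-0.0077, 0, -0.0006, 0, 0, 0], [-0.0077, 0, -0.0004, 0, 0, 0], [-0.0077, 0, -0.0001, 0, 0, 0], [-0.0077, 0, 0.0001, 0, 0, 0], [-0.0077, 0, 0.0004, 0, 0, 0], [-0.0077, 0, 0.0006, 0, 0, 0], [0, 0, 0, 0, 0, 0], [0, 0, 0, 0, 0, 0]]]'

```text
clock: 40.98
position: [0.546, 0.1361, 0.1772]
ee_rot: [3.064, 0.69, -0.002]
force: [0.1, -1.6, 7.0]
width: 0.336
gripper_force: 20.0
```

```bash
python3 -c "
from h import *
lever()"
```

```text
clock 40.975 sh-xy -0.0236 -0.0222 fore~ -0.132 side~ -0.124 z 0.1772 F -0.6 -1.5 7.0 0.3355494399658859 20.000605881214142
```

arm_command --targets '[[[0.0001, -0.0073, -0.0005, 0, 0, 0], [0.0001, -0.0073, -0.0004, 0, 0, 0], [0.0001, -0.0073, -0.0002, 0, 0, 0], [0, -0.0072, 0.0003, 0, 0, 0], [0, -0.0072, 0.0005, 0, 0, 0], [0, -0.0072, 0.0005, 0, 0, 0], [0, 0, 0, 0, 0, 0], [0, 0, 0, 0, 0, 0]]]'

```text
clock: 41.98
position: [0.5277, 0.1768, 0.177]
ee_rot: [-3.064, -0.691, 0.001]
force: [-0.2, -1.3, 3.6]
width: 0.331
gripper_force: 20.0
```

```bash
python3 -c "
from h import *
lever()"
```

```text
clock 41.975 sh-xy -0.0227 0.0223 fore~ -0.127 side~ 0.124 z 0.177 F -0.7 -1.0 3.6 0.3310963439916232 20.000377893447876
```

arm_command --targets '[[[-0.0066, 0, 0.0013, 0, 0, 0], [-0.0066, 0, 0.0014, 0, 0, 0], [-0.0066, 0, 0.0014, 0, 0, 0], [-0.0065, 0, 0.0014, 0, 0, 0], [0, 0, 0, 0, 0, 0], [0, 0, 0, 0, 0, 0]]]'

```text
clock: 42.72
position: [0.5041, 0.1655, 0.1716]
ee_rot: [-3.064, -0.691, 0.0]
force: [-0.8, -0.1, 5.6]
width: 0.335
gripper_force: 20.0
```

```bash
python3 -c "
from h import *
lever()"
```

```text
clock 42.725 sh-xy -0.0488 0.0223 fore~ -0.277 side~ 0.124 z 0.1716 F -0.8 0.3 5.6 0.334870952007358 20.000558495521545
```

Lever back at STOP (fore −0.277, side 0.124). Release, rise, turn back to yaw 0 and check.

arm_command --targets '[[[0, 0, 0, 0, 0, 0], [0, 0, 0, 0, 0, 0], [0, 0, 0, 0, 0, 0], [0, 0, 0, 0, 0, 0], [0, 0, -0.03, 0, 0, 0], [0, 0, -0.04, 0, 0, 0.148], [0, 0, -0.045, 0, 0, 0.148], [0, 0, -0.04, 0, 0, 0.147], [0, 0, 0, 0, 0, 0], [0, 0, 0, 0, 0, 0]]]' --jaw 0.07

```text
clock: 43.98
position: [0.504, 0.1648, 0.3259]
ee_rot: [3.141, 0.002, -0.001]
force: [-0.5, 0.8, -0.9]
width: 0.76
gripper_force: 0.0
```

Run:
```python
from h import *
s=arm.observe();print(s['position'],s['ee_rot'])
d=img('wrist');P=cloud(d);m=((P[...,2]>.165)&(P[...,2]<.195)&(d['pixels'].max(2)<90)).astype(np.uint8)
n,l,st,c=cv2.connectedComponentsWithStats(m)
for k in range(1,n):
    if st[k,4]>800: q=P[l==k];print('knob?',c[k],q[:,2].max(),cv2.minAreaRect(q[:,:2].astype(np.float32)))
for o in caps(d,.185,.21):print(*o)
```

```text
[0.50399009 0.16482186 0.32585414] [ 3.14111253e+00  2.26866107e-03 -1.02112413e-03]
knob? [310.85490519 227.27452597] 0.18851321075314442 ((0.5038703680038452, 0.16501538455486298), (0.03162921220064163, 0.030639464035630226), 0.10385962575674057)
145.0 187.0 0.5423 0.296 0.1975 0.0349
71.0 235.0 0.5028 0.3776 0.1973 0.0357
```

arm_command --targets '[[[0.0127, -0.044, 0, 0, 0, 0], [0.0127, -0.044, 0, 0, 0, 0], [0.0126, -0.0445, 0, 0, 0, 0], [0, 0, 0.04, 0, 0, 0], [0, 0, 0.045, 0, 0, 0], [0, 0, 0.035, 0, 0, 0], [0, 0, 0.019, 0, 0, 0], [0, 0, 0, 0, 0, 0]]]'

```text
clock: 45.02
position: [0.5409, 0.2964, 0.1846]
ee_rot: [3.139, 0.002, -0.008]
force: [-0.3, -1.1, 0.4]
width: 0.763
gripper_force: 0.0
```

arm_command --targets '[[[0, 0, 0, 0, 0, 0], [0, 0, 0, 0, 0, 0], [0, 0, 0, 0, 0, 0], [0, 0, 0, 0, 0, 0], [0, 0, 0, 0, 0, 0]]]' --jaw 0.02 --newtons 25

```text
clock: 45.65
position: [0.5425, 0.2976, 0.188]
ee_rot: [-3.141, -0.0, -0.001]
force: [0.6, -2.1, 4.4]
width: 0.386
gripper_force: 25.0
```

arm_command --targets '[[[0, 0, -0.045, 0, 0, 0], [0, 0, -0.05, 0, 0, 0], [0, 0, -0.05, 0, 0, 0], [-0.0046, 0.0506, 0, 0, 0, 0], [-0.0046, 0.0506, 0, 0, 0, 0], [-0.0046, 0.0506, 0, 0, 0, 0], [-0.0046, 0.0506, 0, 0, 0, 0], [-0.0046, 0.0506, 0, 0, 0, 0], [-0.0046, 0.0506, 0, 0, 0, 0], [-0.0046, 0.0506, 0, 0, 0, 0]]]'

```text
clock: 46.9
position: [0.5095, -0.0583, 0.3324]
ee_rot: [3.141, 0.0, -0.0]
force: [1.2, 0.1, -0.7]
width: 0.387
gripper_force: 25.0
```

arm_command --targets '[[[-0.0046, 0.0506, 0, 0, 0, 0], [-0.0046, 0.0506, 0, 0, 0, 0], [-0.0046, 0.0506, 0, 0, 0, 0], [-0.0046, 0.0506, 0, 0, 0, 0], [0, 0, 0, 0, 0, 0], [0, 0, 0, 0, 0, 0]]]'

```text
clock: 47.65
position: [0.4917, -0.2585, 0.3322]
ee_rot: [-3.141, -0.0, 0.001]
force: [-0.0, 0.8, -1.9]
width: 0.385
gripper_force: 25.0
```

Run:
```python
from h import *
s=arm.observe();print(s['position'])
d=img('wrist');save(d,'w3.png');P=cloud(d)
m=(P[...,2]>.056)&(P[...,2]<.07)&(abs(P[...,0]-.5365)<.1)&(abs(P[...,1]+.295)<.1)
n,l,st,c=cv2.connectedComponentsWithStats(m.astype(np.uint8));k=1+np.argmax(st[1:,4]);q=P[l==k]
print(st[k],q[:,2].mean(),cv2.minAreaRect(q[:,:2].astype(np.float32)))
# compartment floors
for a in(1,-1):
  for b in(1,-1):
    cx=np.array([.5365,-.2935])+a*.04*np.array([.991,.135])+b*.04*np.array([-.135,.991])
    f=(abs(P[...,2]-.004)<.01)&(np.hypot(P[...,0]-cx[0],P[...,1]-cx[1])<.04)
    print(a,b,cx,f.sum(), cv2.minAreaRect(P[f][:,:2].astype(np.float32)) if f.sum()>50 else '')
```

```text
[ 0.49167313 -0.25854978  0.33215116]
[ 262   85  156  146 6230] 0.06349392668619257 ((0.5350214242935181, -0.2931029796600342), (0.1582845002412796, 0.15804821252822876), 7.869904041290283)
1 1 [ 0.57074 -0.24846] 2677 ((0.5689122080802917, -0.24774308502674103), (0.06545055657625198, 0.06613655388355255), 7.640085220336914)
1 -1 [ 0.58154 -0.32774] 2478 ((0.5808593034744263, -0.3299214541912079), (0.0662444606423378, 0.06056029349565506), 8.442319869995117)
-1 1 [ 0.49146 -0.25926] 1924 ((0.4884573519229889, -0.25916627049446106), (0.05580996721982956, 0.06688768416643143), 7.103670120239258)
-1 -1 [ 0.50226 -0.33854] 2148 ((0.4984217584133148, -0.34168344736099243), (0.059624042361974716, 0.060658957809209824), 7.179239749908447)
```

View pics/w3.png

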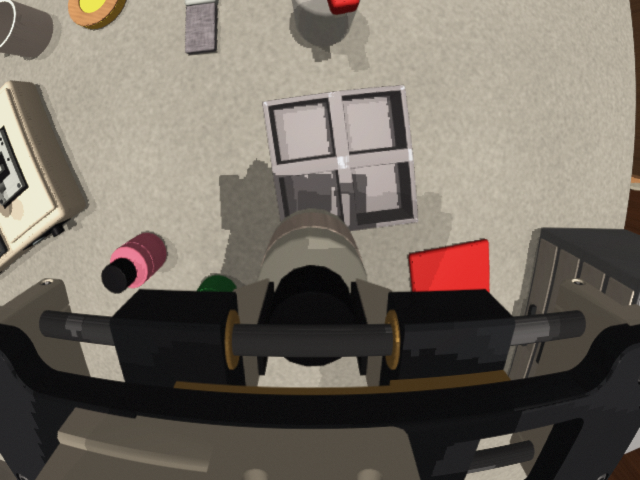

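Wrist view: the bottle hangs over the near-left compartment of the empty tote (centre at (340,158), size 158 mm and yaw 7.9° as expected). Lowering.

arm_command --targets '[[[-0.0018, 0.0005, 0.04, 0, 0, 0], [0, 0, 0.05, 0, 0, 0], [0, 0, 0.045, 0, 0, 0], [0, 0, 0.02, 0, 0, 0], [0, 0, 0, 0, 0, 0], [0, 0, 0.012, 0, 0, 0], [0, 0, 0.012, 0, 0, 0], [0, 0, 0.012, 0, 0, 0], [0, 0, 0, 0, 0, 0]]]'

```text
clock: 48.82
position: [0.4893, -0.2594, 0.1405]
ee_rot: [-3.141, -0.0, 0.003]
force: [-0.2, 0.1, -1.5]
width: 0.385
gripper_force: 25.0
```

arm_command --targets '[[[0, 0, 0.012, 0, 0, 0], [0, 0, 0.01, 0, 0, 0], [0, 0, 0.008, 0, 0, 0], [0, 0, 0, 0, 0, 0], [0, 0, 0, 0, 0, 0]]]'

```text
clock: 49.45
position: [0.4901, -0.2597, 0.1117]
ee_rot: [3.141, 0.0, 0.0]
force: [-0.5, -0.1, -1.9]
width: 0.386
gripper_force: 25.0
```

arm_command --targets '[[[0, 0, 0.003, 0, 0, 0], [0, 0, 0, 0, 0, 0], [0, 0, 0, 0, 0, 0]]]'

```text
clock: 49.82
position: [0.49, -0.2596, 0.1086]
ee_rot: [3.142, 0.0, 0.0]
force: [0.0, -0.1, -1.8]
width: 0.388
gripper_force: 25.0
```

arm_command --targets '[[[0, 0, 0, 0, 0, 0], [0, 0, 0, 0, 0, 0], [0, 0, 0, 0, 0, 0], [0, 0, -0.03, 0, 0, 0], [0, 0, -0.05, 0, 0, 0], [0, 0, -0.05, 0, 0, 0], [0, 0, -0.05, 0, 0, 0], [0, 0, -0.04, 0, 0, 0], [0.001, -0.049, 0, 0, 0, 0], [0.001, -0.049, 0, 0, 0, 0]]]' --jaw 0.07

```text
clock: 51.08
position: [0.492, -0.1608, 0.3291]
ee_rot: [3.141, -0.002, 0.002]
force: [0.5, 1.1, -0.1]
width: 0.762
gripper_force: 0.0
```

arm_command --targets '[[[0.001, -0.049, 0, 0, 0, 0], [0.001, -0.049, 0, 0, 0, 0], [0.001, -0.049, 0, 0, 0, 0], [0.001, -0.049, 0, 0, 0, 0], [0.001, -0.049, 0, 0, 0, 0], [0.001, -0.049, 0, 0, 0, 0], [0.001, -0.049, 0, 0, 0, 0], [0.001, -0.049, 0, 0, 0, 0], [0.001, -0.049, 0, 0, 0, 0], [0.001, -0.049, 0, 0, 0, 0]]]'

```text
clock: 52.32
position: [0.5019, 0.3298, 0.3286]
ee_rot: [3.141, -0.001, 0.0]
force: [0.4, -0.7, 0.9]
width: 0.759
gripper_force: 0.0
```

arm_command --targets '[[[0.001, -0.049, 0, 0, 0, 0], [0, 0, 0, 0, 0, 0], [0, 0, 0, 0, 0, 0]]]'

```text
clock: 52.7
position: [0.503, 0.377, 0.3282]
ee_rot: [3.141, 0.0, -0.0]
force: [0.2, 0.0, -0.8]
width: 0.763
gripper_force: 0.0
```

Run:
```python
from h import *
s=arm.observe();print(s['position'])
for o in caps(img('wrist'),.185,.21):print(*o)
t=img('top')
print('tote');[print(*o) for o in caps(t)]
```

```text
[0.5029853  0.37698608 0.32820404]
309.0 233.0 0.503 0.3786 0.1977 0.0354
tote
381.0 264.0 0.4885 -0.2608 0.1195 0.0313
297.0 291.0 0.4135 -0.0301 0.1148 0.031
333.0 313.0 0.3547 -0.1292 0.1147 0.0329
```

First bottle stands in the tote (cap top 0.1195). Now the back-left one.

arm_command --targets '[[[0, -0.0015, 0.04, 0, 0, 0], [0, 0, 0.045, 0, 0, 0], [0, 0, 0.035, 0, 0, 0], [0, 0, 0.02, 0, 0, 0], [0, 0, 0, 0, 0, 0]]]'

```text
clock: 53.42
position: [0.5029, 0.3767, 0.1873]
ee_rot: [3.139, -0.003, -0.003]
force: [0.9, 0.1, 0.3]
width: 0.759
gripper_force: 0.0
```

arm_command --targets '[[[0, 0, 0, 0, 0, 0], [0, 0, 0, 0, 0, 0], [0, 0, 0, 0, 0, 0], [0, 0, 0, 0, 0, 0], [0, 0, 0, 0, 0, 0]]]' --jaw 0.02

```text
clock: 54.05
position: [0.503, 0.3791, 0.1889]
ee_rot: [-3.141, -0.0, -0.001]
force: [-0.4, -0.8, 4.1]
width: 0.384
gripper_force: 25.0
```

arm_command --targets '[[[0, 0, -0.045, 0, 0, 0], [0, 0, -0.05, 0, 0, 0], [0, 0, -0.05, 0, 0, 0], [0, 0.051, 0, 0, 0, 0], [0, 0.051, 0, 0, 0, 0], [0, 0.051, 0, 0, 0, 0], [0, 0.051, 0, 0, 0, 0], [0, 0.051, 0, 0, 0, 0], [0, 0.051, 0, 0, 0, 0], [0, 0.051, 0, 0, 0, 0]]]'

```text
clock: 55.3
position: [0.5024, 0.0202, 0.3333]
ee_rot: [3.141, 0.0, -0.001]
force: [1.5, -0.8, -3.0]
width: 0.385
gripper_force: 25.0
```

arm_command --targets '[[[0, 0.051, 0, 0, 0, 0], [0, 0.051, 0, 0, 0, 0], [0, 0.051, 0, 0, 0, 0], [0, 0.051, 0, 0, 0, 0], [0, 0.051, 0, 0, 0, 0], [0, 0.051, 0, 0, 0, 0], [0, 0.051, 0, 0, 0, 0], [0, 0, 0, 0, 0, 0], [0, 0, 0, 0, 0, 0]]]'

```text
clock: 56.42
position: [0.5029, -0.3345, 0.3329]
ee_rot: [-3.14, -0.0, 0.001]
force: [-0.6, 0.7, -1.7]
width: 0.385
gripper_force: 25.0
```

arm_command --targets '[[[-0.002, 0.0037, 0.04, 0, 0, 0], [0, 0, 0.05, 0, 0, 0], [0, 0, 0.045, 0, 0, 0], [0, 0, 0.02, 0, 0, 0], [0, 0, 0, 0, 0, 0], [0, 0, 0.012, 0, 0, 0], [0, 0, 0.012, 0, 0, 0], [0, 0, 0.012, 0, 0, 0], [0, 0, 0, 0, 0, 0]]]'

```text
clock: 57.55
position: [0.5003, -0.3385, 0.1414]
ee_rot: [-3.141, -0.0, 0.003]
force: [0.2, 1.1, -2.0]
width: 0.383
gripper_force: 25.0
```

arm_command --targets '[[[0, 0, 0.012, 0, 0, 0], [0, 0, 0.01, 0, 0, 0], [0, 0, 0.01, 0, 0, 0], [0, 0, 0, 0, 0, 0], [0, 0, 0, 0, 0, 0]]]'

```text
clock: 58.18
position: [0.5009, -0.3389, 0.1105]
ee_rot: [3.142, 0.0, -0.0]
force: [1.3, 0.3, -1.2]
width: 0.386
gripper_force: 25.0
```

arm_command --targets '[[[0, 0, 0.0015, 0, 0, 0], [0, 0, 0, 0, 0, 0]]]'

```text
clock: 58.42
position: [0.5009, -0.3388, 0.1091]
ee_rot: [3.142, 0.0, -0.0]
force: [-0.0, 1.1, -2.9]
width: 0.387
gripper_force: 25.0
```

arm_command --targets '[[[0, 0, 0, 0, 0, 0], [0, 0, 0, 0, 0, 0], [0, 0, 0, 0, 0, 0], [0, 0, -0.03, 0, 0, 0], [0, 0, -0.05, 0, 0, 0], [0, 0, -0.05, 0, 0, 0], [0, 0, -0.05, 0, 0, 0], [0, 0, -0.04, 0, 0, 0], [0, -0.0485, 0, 0, 0, 0], [0, -0.0485, 0, 0, 0, 0]]]' --jaw 0.066

```text
clock: 59.68
position: [0.501, -0.2409, 0.3296]
ee_rot: [3.141, -0.002, 0.002]
force: [0.9, 0.4, -0.2]
width: 0.716
gripper_force: 0.0
```

arm_command --targets '[[[0, -0.0485, 0, 0, 0, 0], [0, -0.0485, 0, 0, 0, 0], [-0.008, -0.0485, 0, 0, 0, 0], [-0.008, -0.0485, 0, 0, 0, 0], [-0.008, -0.0485, 0, 0, 0, 0], [-0.008, -0.0485, 0, 0, 0, 0], [-0.008, -0.0485, 0, 0, 0, 0], [-0.008, -0.0485, 0, 0, 0, 0], [-0.008, -0.0485, 0, 0, 0, 0], [-0.008, -0.0485, 0, 0, 0, 0]]]'

```text
clock: 60.92
position: [0.4365, 0.2446, 0.3293]
ee_rot: [-3.142, 0.0, -0.001]
force: [0.0, -0.3, -0.4]
width: 0.718
gripper_force: 0.0
```

arm_command --targets '[[[-0.008, -0.0485, 0, 0, 0, 0], [-0.0065, -0.0485, 0, 0, 0, 0], [0, 0, 0, 0, 0, 0], [0, 0, 0, 0, 0, 0]]]'

```text
clock: 61.42
position: [0.4225, 0.3397, 0.3288]
ee_rot: [3.141, 0.0, -0.0]
force: [0.1, -0.6, -0.4]
width: 0.719
gripper_force: 0.0
```

Run:
```python
from h import *
s=arm.observe();print(s['position'])
for o in caps(img('wrist'),.185,.21):print(*o)
t=img('top')
print('tote');[print(*o) for o in caps(t)]
```

```text
[0.42251237 0.3396774  0.32881734]
310.0 232.0 0.4229 0.3401 0.1978 0.0358
tote
410.0 260.0 0.5005 -0.3393 0.1188 0.0321
381.0 264.0 0.4886 -0.2603 0.1187 0.0309
297.0 291.0 0.4134 -0.0301 0.1144 0.031
333.0 313.0 0.3548 -0.1292 0.1152 0.0331
```

arm_command --targets '[[[0, 0, 0.04, 0, 0, 0], [0, 0, 0.045, 0, 0, 0], [0, 0, 0.035, 0, 0, 0], [0, 0, 0.02, 0, 0, 0], [0, 0, 0, 0, 0, 0]]]'

```text
clock: 62.15
position: [0.4225, 0.3382, 0.1879]
ee_rot: [3.139, -0.003, -0.003]
force: [-0.4, -0.2, -0.0]
width: 0.722
gripper_force: 0.0
```

arm_command --targets '[[[0, 0, 0, 0, 0, 0], [0, 0, 0, 0, 0, 0], [0, 0, 0, 0, 0, 0], [0, 0, 0, 0, 0, 0], [0, 0, 0, 0, 0, 0]]]' --jaw 0.02

```text
clock: 62.78
position: [0.4226, 0.3406, 0.1895]
ee_rot: [-3.141, -0.0, -0.001]
force: [-0.9, -0.1, 4.1]
width: 0.382
gripper_force: 25.0
```

arm_command --targets '[[[0, 0, -0.045, 0, 0, 0], [0, 0, -0.05, 0, 0, 0], [0, 0, -0.05, 0, 0, 0], [0.0122, 0.049, 0, 0, 0, 0], [0.0122, 0.049, 0, 0, 0, 0], [0.0122, 0.049, 0, 0, 0, 0], [0.0122, 0.049, 0, 0, 0, 0], [0.0122, 0.049, 0, 0, 0, 0], [0.0122, 0.049, 0, 0, 0, 0], [0.0122, 0.049, 0, 0, 0, 0]]]'

```text
clock: 64.03
position: [0.5075, -0.0045, 0.3335]
ee_rot: [3.141, 0.0, -0.002]
force: [0.4, 0.4, -3.9]
width: 0.384
gripper_force: 25.0
```

arm_command --targets '[[[0.0122, 0.049, 0, 0, 0, 0], [0.0122, 0.049, 0, 0, 0, 0], [0.0122, 0.049, 0, 0, 0, 0], [0.0122, 0.049, 0, 0, 0, 0], [0.0122, 0.049, 0, 0, 0, 0], [0, 0, 0, 0, 0, 0], [0, 0, 0, 0, 0, 0]]]'

```text
clock: 64.9
position: [0.5685, -0.2472, 0.333]
ee_rot: [-3.14, -0.0, 0.003]
force: [0.8, 0.3, -2.9]
width: 0.386
gripper_force: 25.0
```

arm_command --targets '[[[0.0006, 0.0008, 0.04, 0, 0, 0], [0, 0, 0.05, 0, 0, 0], [0, 0, 0.045, 0, 0, 0], [0, 0, 0.02, 0, 0, 0], [0, 0, 0, 0, 0, 0], [0, 0, 0.012, 0, 0, 0], [0, 0, 0.012, 0, 0, 0], [0, 0, 0.012, 0, 0, 0], [0, 0, 0, 0, 0, 0]]]'

```text
clock: 66.03
position: [0.5687, -0.2484, 0.1418]
ee_rot: [-3.141, -0.0, 0.003]
force: [-1.3, -0.3, -2.8]
width: 0.389
gripper_force: 25.0
```

arm_command --targets '[[[0, 0, 0.012, 0, 0, 0], [0, 0, 0.01, 0, 0, 0], [0, 0, 0.0095, 0, 0, 0], [0, 0, 0, 0, 0, 0], [0, 0, 0, 0, 0, 0]]]'

```text
clock: 66.65
position: [0.5695, -0.2486, 0.1116]
ee_rot: [3.142, 0.0, -0.0]
force: [-0.3, 0.7, -3.4]
width: 0.384
gripper_force: 25.0
```

arm_command --targets '[[[0, 0, 0.0007, 0, 0, 0], [0, 0, 0, 0, 0, 0]]]'

```text
clock: 66.9
position: [0.5695, -0.2487, 0.111]
ee_rot: [3.141, 0.0, 0.0]
force: [-0.5, 0.1, -2.9]
width: 0.386
gripper_force: 25.0
```

arm_command --targets '[[[0, 0, 0, 0, 0, 0], [0, 0, 0, 0, 0, 0], [0, 0, 0, 0, 0, 0], [0, 0, -0.03, 0, 0, 0], [0, 0, -0.05, 0, 0, 0], [0, 0, -0.05, 0, 0, 0], [0, 0, -0.05, 0, 0, 0], [0, -0.05, -0.03, 0, 0, 0], [-0.03, -0.05, 0, 0, 0, 0], [-0.03, -0.05, 0, 0, 0, 0]]]' --jaw 0.066

```text
clock: 68.15
position: [0.5088, -0.0968, 0.3213]
ee_rot: [3.142, 0.001, 0.002]
force: [0.2, 0.6, 0.7]
width: 0.719
gripper_force: 0.0
```

arm_command --targets '[[[0, -0.05, 0, 0, 0, 0], [0, -0.05, 0, 0, 0, 0], [0, -0.05, 0, 0, 0, 0], [0, -0.05, 0, 0, 0, 0], [0, 0, 0, 0, 0, 0], [0, 0, 0, 0, 0, 0]]]'

```text
clock: 68.9
position: [0.5095, 0.1009, 0.3208]
ee_rot: [3.141, 0.0, 0.0]
force: [1.0, -0.1, 0.1]
width: 0.72
gripper_force: 0.0
```

Run:
```python
from h import *
t=img('top');save(t,'end_top.png')
[print(*o) for o in caps(t)]
s=img('scene');save(s,'end_scene.png')
```

```text
378.0 235.0 0.5681 -0.2492 0.1195 0.031
410.0 260.0 0.5004 -0.3391 0.1193 0.0313
381.0 264.0 0.4885 -0.2597 0.1194 0.0314
297.0 291.0 0.4133 -0.03 0.114 0.0312
333.0 313.0 0.3548 -0.1294 0.1145 0.0331
```

View pics/end_scene.png

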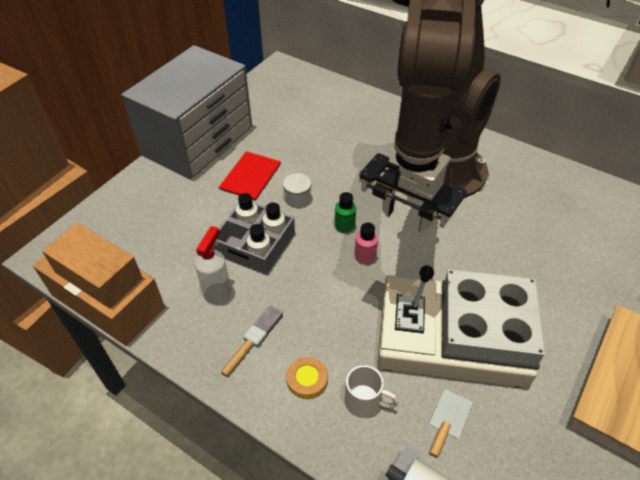

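View pics/end_top.png

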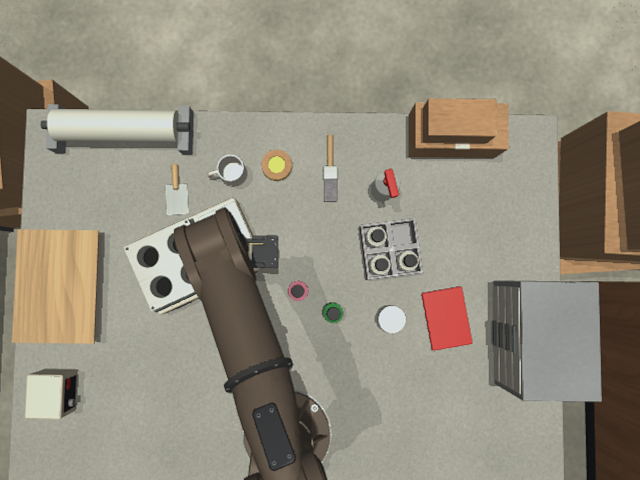

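The pictures show three bottles upright in separate tote compartments (378,235), (410,260) and (381,264), with cap tops at 0.119. The rack is empty, the lever is at stop, everything else is unmoved and the arm is clear.

```bash
python3 -c "
from cell import arm
print(arm.sign_off())"
```

```text
the job is handed in; nothing more can be done
None
```

The job is handed in: all three white ink bottles were racked, the lever went to slow (about 3.7 s), then fast (about 5.3 s), then back to stop, and the bottles now stand upright in separate tote compartments, with nothing else moved.

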